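Count to the third gap of the divider rack and push the card box home

ROBOT

A 6-joint arm with a two-finger parallel gripper is mounted at the origin on the work surface. World frame = base frame: x ahead of the robot, y to its left, z up, the work surface at z = 0. Lengths are in mm, angles in rad, forces in N, time in s.
With the tool pointing down it reaches from about 350 to 975 mm from the base axis. Payload 7.1 kg.
Tool frame: the origin (TCP) lies at the very end of the fingers, on their centre line; the grasp point (between the pads) lies 19 mm behind it; z points along the fingers, x is the direction in which the jaws open and shut, and the axes are right-handed (so a half turn about z gives the same grasp; the last joint's range is limited). The gripper opens to 88 mm and grips with 3 to 60 N. Pads are 20 mm wide; open, the fingers measure 115 mm over their backs; the gripper's body (75 mm by 178 mm) begins 61 mm behind the grasp point.
Start: joints at [1.116, 0.423, 1.63, -0, 1.089, -0.019], TCP at [263.802, 566.58, 222.675] pointing down, gripper open.
Joint ranges: [-3, 3], [-0.9, 2.11], [0.09, 2.58], [-1.31, 4.45], [0.11, 2.69], [-2.54, 2.54]. Speed limits (rad/s): [2.39, 2.39, 3.01, 3.14, 3.14, 3.14].

INTERFACE

Orientations are given as a rotation vector (axis times angle).
In Python, from workcell import ctrl gives the robot as it stands. The module is installed in compiled form; this text tells all that it offers.
- The arm moves only by the tool move_arm, never from a script. Its argument "motion" is a list of rows, each a list of 2 entries, a list of its own where there are three numbers: the shift along the tool's x, y, z normalised to -1 to 1, where 1 is 150 mm, then the turn, a rotation vector about the tool's x, y, z normalised to -1 to 1, where 1 is 60 degrees. In form: [[[x, y, z], [rx, ry, rz]], ...]. A call has exactly 5 rows; each row is the pose to reach, as a shift and turn from the pose commanded when the call began, along the tool's axes at that moment; what a row does not reach only later rows make up. A row lasts 1/8 s, in which the tool goes at most 62.5 mm and 10.7 degrees, less where a joint would pass 70% of its speed; a pose out of reach is approached as far as the arm can. A call with a number of a shift or a turn outside -1 to 1 is refused whole. A call with a gripper value outside its range is refused whole. "gripper" is the opening, from 0 (shut) to 1 (fully open), set as the call begins (left out, the last holds). The fingers move at their own pace and stop on an object; the grip force is fixed at half the most. Time passes only in rows, so rows that repeat a pose let the fingers close, or fill a call up. It gives the time, the measured TCP pose, the force and the opening at its end, in the units of the state.
- ctrl.get_obs(): the state, without advancing time (a new reading comes with each control period).
- ctrl.get_image(name): name is "scene" or "top"; returns a dict with "pixels" (420x560x3 uint8, red, green, blue), "camera_matrix" (3x3 intrinsics, pixels), "D" ([k1, k2, p1, p2, k3] as OpenCV has them; the pictures are not rectified), "R" (3x3) and "t" (3): a world point X has camera coordinates R X + t. Camera axes: x right, y down, z forward; pixel columns grow to the right and rows downward; lengths in mm; the calibration is good to about 2 mm. A picture is of the moment at which its call begins. There is no depth.
- ctrl.close_job(): hands the job in, once; it reports no verdict.
Trained networks look in the newest picture that a camera, given by its name, has taken for a name from the list of things; names that differ only in an ending like _2 or _b are one class to them, and where a whole thing is asked for, a point or a joint stands for the part that bears it (a point fixed in the world has none). Each returns a list of dicts, best first, with "p" (0 to 1); they miss things now and then, are a little off and sometimes report something else, mostly with a low value. They report only what shows in the picture. A call takes as long as a camera call.
- ctrl.boxes_of(camera, name): "location" ([x, y, z] in mm, in world coordinates, good to about 4 mm: the middle of the surface that is visible of it).
- ctrl.regions_of(camera, name): "mask" (420x560 bool, what is visible of it).
- ctrl.pinpoint(camera, name): "location" ([x, y, z] in mm, in world coordinates, good to about 4 mm: a listed point, or the origin of a listed thing).
The state is a dict: "t": time; "qpos": joint angles; "qvel": joint speeds; "joint_torque": joint torques, N m; "ee_pos": TCP position; "orientation": TCP orientation; "ft_force": force on the tool from outside, world axes, zero at the start; "moment": the same for the moment, N m; "width": finger opening in mm.
Only numpy, scipy, OpenCV 4.12 (cv2) and the standard library are available. Lean on these libraries where they do the work, as an engineer would, in place of code of your own. Each camera call takes 0.05 s, during which the arm holds its last target.

TASK

Starting at the red end of the divider rack, run a fingertip along the top of its label rail, over the first and second gaps to the third and no farther, counting every gap whether it is full or empty. Then push the blue card box across the desk, without lifting it or knocking it over, into that third gap until it is fully home against the back stop. Leave the other two card boxes, the pen cup and the stapler where they are.

Things in the scene. Friction and masses are not known exactly. Their poses are not given: they have to be found in the camera images.
- rack: white steel divider rack fixed to the desk, no floor: boxes slide on the desk. Origin: footprint centre at desk height; x from open front (robot's side) to back, y left. 7 upright plates, 3 thick, 92 high, x = -63 to 63, every 61 from y = -183 to 183, make 6 gaps 58 clear, centred at y = +-30.5, +-91.5, +-152.5
- label_rail: aluminium rail across the gap mouths on top of the plates, fixed, rigid: 22 wide (rack x = -63 to -41), 14 high, 369 long along y; white label window per gap on its front, thin dark line on top at each plate. Flat top 106 above the desk; underside 92 above it, boxes pass beneath. Origin: centre of its underside; axes as the rack
- back_stop (a point): middle of the front face of the rack's rigid back stop, 20 above the desk, at rack x = 59, y = 0; the stop is 40 high and closes all six gaps there. A box that is home has its far end against it: its centre is then at rack x = -9 and its near end stands out 14 in front of the plates
- red_cheek: red plastic end panel of the rack, 130 x 12 x 106 high: counting begins at this end. Origin: centre of its underside, at rack y = +190.5 or -190.5 (it can be at either end; the panel at the other end is grey). Its top is level with the rail's top.
- blue_box: closed blue plastic card box, to be put away, about 0.4 kg, slides easily (friction about 0.3), loose on the desk before the rack, free on both sides and at its near end: 136 long x 44 thick x 84 high, on a long edge; origin: centre of underside; x along its length, towards the rack within about 0.15 rad
- green_box: green card box already standing home in the rack, in the second gap from one end; leave it. 136 long x 44 thick x 84 high, standing on a long edge; origin: centre of the underside; x: along its length
- cream_box: cream card box already standing home in the rack, in the second gap from the other end; leave it. 136 long x 44 thick x 84 high, standing on a long edge; origin: centre of the underside; x: along its length
- pen_cup: black round pen cup, 76 across, 98 high, with pens up to 160 high, loose on the desk to the left; leave it. Origin: centre of its underside
- stapler: black and grey stapler, 135 x 36 x 55 high, loose on the desk to the right; leave it. Origin: centre of its underside; x along its length

How it is judged (in metres and radians):
On the way, in this order (a step that is already met when the one before it is completed fails the run):
1. a fingertip touches the label rail over the first gap from the red end (((y of red_cheek in the frame of rack above 0 m and contact force between the fingers and label_rail above 0.2 N and y of the grasp point in the frame of rack between 0.136 and 0.2 m) or (y of red_cheek in the frame of rack below 0 m and contact force between the fingers and label_rail above 0.2 N and y of the grasp point in the frame of rack between -0.2 and -0.136 m))).
2. still touching the rail, it passes the plate between the first and second gaps (((y of red_cheek in the frame of rack above 0 m and contact force between the fingers and label_rail above 0.2 N and y of the grasp point in the frame of rack between 0.1095 and 0.1345 m) or (y of red_cheek in the frame of rack below 0 m and contact force between the fingers and label_rail above 0.2 N and y of the grasp point in the frame of rack between -0.1345 and -0.1095 m))).
3. it passes over the second gap (((y of red_cheek in the frame of rack above 0 m and contact force between the fingers and label_rail above 0.2 N and y of the grasp point in the frame of rack between 0.075 and 0.108 m) or (y of red_cheek in the frame of rack below 0 m and contact force between the fingers and label_rail above 0.2 N and y of the grasp point in the frame of rack between -0.108 and -0.075 m))).
4. it passes the plate between the second and third gaps (((y of red_cheek in the frame of rack above 0 m and contact force between the fingers and label_rail above 0.2 N and y of the grasp point in the frame of rack between 0.0485 and 0.0735 m) or (y of red_cheek in the frame of rack below 0 m and contact force between the fingers and label_rail above 0.2 N and y of the grasp point in the frame of rack between -0.0735 and -0.0485 m))).
5. it reaches the third gap (((y of red_cheek in the frame of rack above 0 m and contact force between the fingers and label_rail above 0.2 N and y of the grasp point in the frame of rack between -0.01 and 0.047 m) or (y of red_cheek in the frame of rack below 0 m and contact force between the fingers and label_rail above 0.2 N and y of the grasp point in the frame of rack between -0.047 and 0.01 m))).
6. the blue box is pushed home in the third gap (((y of red_cheek in the frame of rack above 0 m and y of blue_box in the frame of rack between 0.0205 and 0.0405 m and x of blue_box in the frame of rack above -0.017 m and z of blue_box in the frame of rack below 0.005 m and angle between blue_box's own z axis and vertical below 0.06 rad and angle between the x axis of blue_box and the x axis of rack, either way round below 0.15 rad) or (y of red_cheek in the frame of rack below 0 m and y of blue_box in the frame of rack between -0.0405 and -0.0205 m and x of blue_box in the frame of rack above -0.017 m and z of blue_box in the frame of rack below 0.005 m and angle between blue_box's own z axis and vertical below 0.06 rad and angle between the x axis of blue_box and the x axis of rack, either way round below 0.15 rad))), for 0.1 s.
At the end, for the whole second after the job is handed in: The blue box stands at rest and upright (within 0.06 rad) on the desk in the third gap from the red end, sideways within 10 mm of the gap's middle, lined up with it within 0.15 rad, and home to within 8 mm of the back stop (((y of red_cheek in the frame of rack above 0 m and y of blue_box in the frame of rack between 0.0205 and 0.0405 m and x of blue_box in the frame of rack above -0.017 m and z of blue_box in the frame of rack below 0.005 m and angle between blue_box's own z axis and vertical below 0.06 rad and angle between the x axis of blue_box and the x axis of rack, either way round below 0.15 rad) or (y of red_cheek in the frame of rack below 0 m and y of blue_box in the frame of rack between -0.0405 and -0.0205 m and x of blue_box in the frame of rack above -0.017 m and z of blue_box in the frame of rack below 0.005 m and angle between blue_box's own z axis and vertical below 0.06 rad and angle between the x axis of blue_box and the x axis of rack, either way round below 0.15 rad)) and linear speed of blue_box below 0.01 m/s); the robot touches nothing.
It fails at once if the blue box is lifted off the desk (its underside more than 12 mm up) or knocked over (tilted more than 0.5 rad) (height (world z) of blue_box above 0.012 m or angle between blue_box's own z axis and vertical above 0.5 rad).
It fails at once if a finger on the rail runs on past the third gap (more than 45 mm past its middle) ((y of red_cheek in the frame of rack above 0 m and contact force between the fingers and label_rail above 0.2 N and y of the grasp point in the frame of rack between -0.5 and -0.0145 m) or (y of red_cheek in the frame of rack below 0 m and contact force between the fingers and label_rail above 0.2 N and y of the grasp point in the frame of rack between 0.0145 and 0.5 m)).
It fails at once if another card box is disturbed (moved more than 15 mm) (distance of any of green_box, cream_box from where it was at the start of the episode above 0.015 m).
It fails at once if the pen cup or the stapler is disturbed (moved more than 20 mm) (distance of any of pen_cup, stapler from where it was at the start of the episode above 0.02 m).
It also fails if it takes over 64 s, if anything falls off the work surface, if the arm or the gripper's body presses on something with over 40 N, if the wrist force passes 120 N, or if a joint passes its speed limit or range.

## Working session

There is one attempt and no reset: what is moved stays moved. The work goes in short steps, Python scripts to look and compute and a tool call to move; the robot and the scene stay as the last step left them, time stands still between calls to the robot, and variables do not carry over. Pictures are saved under pics/ and viewed, and the job is handed in when it is done.

Besides the shell and the picture viewer there is one more tool, called after "Call:" as name(argument=value, ...) on one line, values as JSON. move_arm: Moves the arm, as the interface text tells. Its arguments: {"type":"object","properties":{"motion":{"type":"array","items":{"type":"array"}},"gripper":{"type":"number"}},"required":["motion"]}

```bash
mkdir -p pics; python3 - <<'E'
from workcell import ctrl
import cv2
s=ctrl.get_obs(); print({k:(s[k]) for k in s})
for c in("scene","top"):
    im=ctrl.get_image(c); cv2.imwrite(f"pics/{c}0.png",im["pixels"][:,:,::-1])
    for n in ["rack","label_rail","back_stop","red_cheek","blue_box","green_box","cream_box","pen_cup","stapler"]:
        r=ctrl.pinpoint(c,n); print(c,n,[(round(d["p"],2),[round(float(v)) for v in d["location"]]) for d in r[:2]])
E
```

```text
{'t': 0.0, 'qpos': array([ 1.11603793e+00,  4.23830358e-01,  1.63068419e+00,  2.10292722e-05,
        1.08859847e+00, -1.89823063e-02]), 'qvel': array([ 0.00081393, -0.0023969 , -0.00154481,  0.00087352,  0.0011319 ,
        0.00023479]), 'joint_torque': array([ 8.12596863e-05, -5.44622684e+01, -2.73668790e+01,  6.44190679e-02,
        2.25440593e-02, -1.18389485e-04]), 'ee_pos': array([263.53909966, 566.10886279, 221.91052495]), 'orientation': array([ 2.64847541e+00,  1.68828243e+00, -2.05256565e-03]), 'ft_force': array([ 0.72106489, -0.04252008,  0.4549606 ]), 'moment': array([ 0.0450298 , -0.00834998, -0.04932511]), 'width': 87.63799957028765}
scene rack [(0.91, [690, -3, 4])]
scene label_rail [(0.79, [640, -15, 93])]
scene back_stop [(0.74, [749, 0, 23])]
scene red_cheek [(0.83, [670, 184, 2]), (0.27, [469, -429, 2])]
scene blue_box [(0.92, [504, 22, 3])]
scene green_box [(0.96, [690, -102, -3])]
scene cream_box [(0.86, [674, 82, -2])]
scene pen_cup [(0.75, [518, 422, 1]), (0.47, [500, 19, 0])]
scene stapler [(0.93, [470, -431, 3]), (0.43, [517, 421, 3])]
top rack []
top label_rail [(0.59, [640, -10, 95])]
top back_stop [(0.83, [750, 4, 22])]
top red_cheek [(0.6, [668, 183, 2])]
top blue_box []
top green_box [(0.78, [690, -98, -2])]
top cream_box []
top pen_cup [(0.8, [518, 424, -3])]
top stapler [(0.94, [466, -427, -2])]
```

View pics/scene0.png

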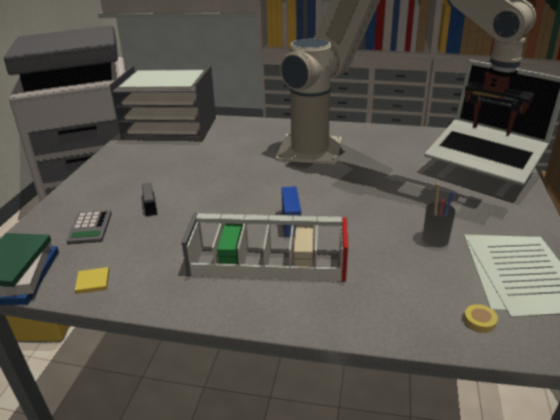

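View pics/top0.png

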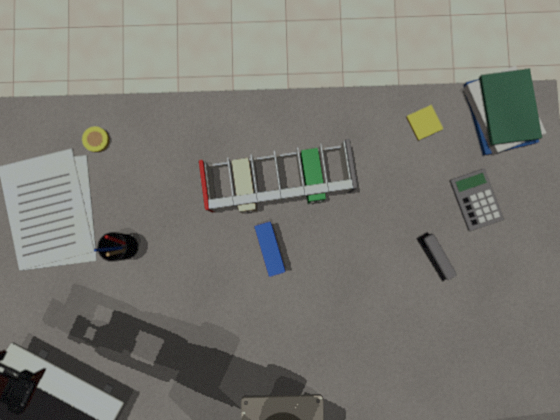

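The scene view looks at the robot from behind the rack, with the red cheek at about (346,248). In the top view up is +x and left is +y. There the red cheek is at (205,185), cream in gap 2 at (243,185), green at (313,175) and the blue box at (270,248). The red end is therefore at rack +y, and the third gap is centred at rack y=+30.5. Next I refine the poses.

```bash
cat > h.py <<'E'
from workcell import ctrl
import cv2, numpy as np
from scipy.optimize import minimize
def proj(im,P):
    P=np.asarray(P,float).reshape(-1,3)
    return cv2.projectPoints(P,cv2.Rodrigues(np.array(im["R"]))[0],np.array(im["t"],float),np.array(im["camera_matrix"],float),np.array(im["D"],float))[0].reshape(-1,2)
def place(p,L):
    x,y,th=p; c,s=np.cos(th),np.sin(th); L=np.asarray(L,float)
    return np.c_[x+c*L[:,0]-s*L[:,1],y+s*L[:,0]+c*L[:,1],L[:,2]]
def cub(x0,x1,y0,y1,z0,z1): return np.array([[a,b,c] for a in(x0,x1) for b in(y0,y1) for c in(z0,z1)],float)
def sil(im,pts,S=4):
    h=cv2.convexHull(proj(im,pts).astype(np.float32)).reshape(-1,2)
    m=np.zeros((420*S,560*S),np.uint8); cv2.fillPoly(m,[np.round((h+.5)*S*16-8).astype(np.int32)],1,shift=4)
    return cv2.resize(m.astype(np.float32),(560,420),interpolation=cv2.INTER_AREA)
def fit(pairs,L,p0):
    f=lambda p:sum(np.abs(sil(im,place(p,L))-m).sum()/m.sum() for im,m in pairs)
    best=None
    for d in([15,15,.08],[-8,8,-.05],[5,-5,.03]):
        r=minimize(f,p0,method="Nelder-Mead",options=dict(initial_simplex=[p0]+[np.array(p0)+np.eye(3)[i]*d[i] for i in range(3)],xatol=.02,fatol=1e-4))
        if best is None or r.fun<best.fun: best=r
    return best.x,best.fun
def cmask(im,kind):
    a=im["pixels"].astype(int); r,g,b=a[...,0],a[...,1],a[...,2]
    m=(b>1.6*r)&(b>1.3*g)&(b>50) if kind=="blue" else (r>1.8*g)&(r>1.8*b)&(r>60)
    n,l,st,_=cv2.connectedComponentsWithStats(m.astype(np.uint8))
    return n,l,st
E
cat > m.py <<'E'
from h import *
T=ctrl.get_image("top"); S=ctrl.get_image("scene")
def near(im,kind,w):
    n,l,st=cmask(im,kind); u=proj(im,[w])[0]
    best=max(range(1,n),key=lambda i:st[i,4]-5*np.hypot(st[i,0]+st[i,2]/2-u[0],st[i,1]+st[i,3]/2-u[1]))
    return (l==best).astype(np.float32)
mb=near(T,"blue",[504,22,40]); mr=near(T,"red",[669,184,50]);print(mb.sum(),mr.sum())
BL=cub(-68,68,-22,22,0,84); RC=cub(-65,65,-6,6,0,106)
b=fit([(T,mb)],BL,[504,22,.15]); print("blue",b)
r=fit([(T,mr)],RC,[669,184,.11]); print("red",r)
x,y,t=r[0]; rk=[x+190.5*np.sin(t),y-190.5*np.cos(t),t]; print("rack from red",rk)
rk=[690,-3,.113]
import sys
if len(sys.argv)>1: rk=[float(v) for v in sys.argv[2:5]]
o=T["pixels"][:,:,::-1].copy(); k=5; x0,y0,w,h=190,130,160,120
o=cv2.resize(o[y0:y0+h,x0:x0+w],None,fx=k,fy=k,interpolation=cv2.INTER_CUBIC)
def ln(p,a,c,col):
    q=(proj(T,place(p,[a,c]))+.5-[x0,y0])*k
    cv2.line(o,tuple(int(v) for v in q[0]),tuple(int(v) for v in q[1]),col,1)
for X in(-63,-41): ln(rk,[X,-184.5,106],[X,184.5,106],(0,0,255))
for i in range(7): ln(rk,[-63,-183+61*i,106],[-41,-183+61*i,106],(0,0,255)); ln(rk,[-41,-183+61*i,92],[63,-183+61*i,92],(0,255,255))
bb=b[0]
c=[[-68,-22,84],[68,-22,84],[68,22,84],[-68,22,84]]
for i in range(4): ln(bb,c[i],c[(i+1)%4],(0,255,0))
import time; cv2.imwrite(f"pics/{sys.argv[1] if len(sys.argv)>1 else 'ov0'}.png",o)
E
python3 m.py
```

```text
919.0 220.0
blue (array([5.02276772e+02, 1.64538355e+01, 2.58957445e-01]), np.float64(0.04236942157149315))
red (array([6.74425369e+02, 1.82370428e+02, 1.62304093e-01]), np.float64(1.4269886016845703))
rack from red [np.float64(705.2087293907249), np.float64(-5.625941120751833), np.float64(0.16230409262208134)]
```

View pics/ov0.png

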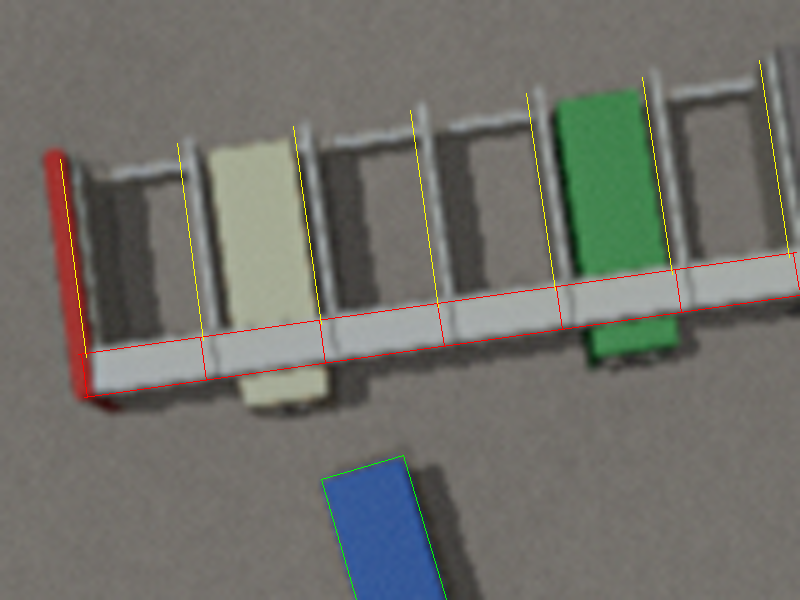

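```bash
cat > r.py <<'E'
from h import *
T=ctrl.get_image("top"); g=T["pixels"].astype(int).min(axis=2).astype(np.float32)
# fit: maximise mean rail top brightness minus surround; + plates top lines
m=(g>140).astype(np.uint8); n,l,st,_=cv2.connectedComponentsWithStats(m)
u=proj(T,[[640,-10,106]])[0].astype(int); print([ (i,st[i].tolist()) for i in range(1,n) if st[i,4]>100], l[u[1],u[0]])
m=cv2.morphologyEx(m,cv2.MORPH_OPEN,np.ones((5,5),np.uint8)); n,l,st,_=cv2.connectedComponentsWithStats(m)
i=l[u[1],u[0]]; m=(l==i).astype(np.float32); print(m.sum())
R=cub(-63,-41,-184.5,184.5,92,106)
p=fit([(T,m)],R,[692,-8,.13]); print(p)
Rt=R[R[:,2]>100]
p=fit([(T,m)],Rt,[692,-8,.13]); print("toponly",p)
E
python3 r.py
```

```text
[(1, [0, 0, 14, 29, 385]), (2, [0, 0, 68, 96, 5677]), (3, [69, 0, 109, 93, 8940]), (4, [178, 0, 53, 24, 1194]), (5, [232, 0, 56, 90, 4673]), (6, [286, 0, 54, 20, 1003]), (7, [340, 0, 58, 87, 4484]), (8, [396, 0, 164, 107, 10797]), (9, [506, 0, 54, 13, 604]), (10, [287, 20, 56, 68, 3443]), (11, [178, 23, 54, 68, 3449]), (12, [399, 69, 54, 15, 694]), (13, [69, 80, 54, 15, 688]), (14, [469, 81, 16, 40, 233]), (15, [0, 83, 13, 14, 160]), (22, [0, 149, 96, 121, 7957]), (33, [209, 159, 144, 49, 1697]), (69, [2, 344, 120, 76, 2804])] 33
183.0
(array([ 6.92051661e+02, -8.19722142e+00,  1.29606361e-01]), np.float64(6.3647541999816895))
toponly (array([ 6.91486200e+02, -2.43692933e+00,  1.16610725e-01]), np.float64(5.925204753875732))
```

```bash
cat > r.py <<'E'
from h import *
T=ctrl.get_image("top"); g=cv2.GaussianBlur(T["pixels"].min(axis=2).astype(np.float32),(0,0),.5)
def ok(p,pts): return cv2.remap(g,*[a.astype(np.float32).reshape(1,-1) for a in proj(T,place(p,pts)).T],cv2.INTER_LINEAR).mean()
Y=np.linspace(-178,178,90); Ym=np.array([y for y in Y if abs((y+183+30.5)%61-30.5)>6])
seg=lambda x,ys,z:np.c_[np.full(len(ys),x),ys,np.full(len(ys),z)]
def sc(p):
    s=ok(p,seg(-60,Ym,106))+ok(p,seg(-44,Ym,106))+2*ok(p,seg(-52,Ym,106))-ok(p,seg(-66,Ym,106))-ok(p,seg(-37.5,Ym,106))
    L=[-122,-61,0,61,122]
    for x in(-57,-52,-47):
        s+=.7*(ok(p,seg(x,np.array(L)-5,106))+ok(p,seg(x,np.array(L)+5,106))-2*ok(p,seg(x,np.array(L),106)))
    # plate tops bright vs desk between
    for x in(-20,0,20,40): s+=.3*ok(p,seg(x,np.array([-122,-61,0,61,122]),92))
    return -s
for p0 in([692,-8,.13],[690,-4,.12],[694,-12,.14]):
    r=minimize(sc,p0,method="Nelder-Mead",options=dict(initial_simplex=[p0]+[np.array(p0)+np.eye(3)[i]*[5,5,.02][i] for i in range(3)])); print(r.x,r.fun)
E
python3 r.py; sed -i 's/^mb=/mb=/' m.py; python3 m.py ov1 693 -8 .13
```

```text
[ 6.92189367e+02 -8.94646359e+00  1.13884570e-01] -711.6261596679688
[6.90714660e+02 2.64247992e+00 1.14335240e-01] -587.1138916015625
[ 6.92240498e+02 -8.90377849e+00  1.13618869e-01] -711.8524780273438
918.0 220.0
blue (array([5.02276772e+02, 1.64538355e+01, 2.58957445e-01]), np.float64(0.043096404522657394))
red (array([6.74425369e+02, 1.82370428e+02, 1.62304093e-01]), np.float64(1.4269886016845703))
rack from red [np.float64(705.2087293907249), np.float64(-5.625941120751833), np.float64(0.16230409262208134)]
```

View pics/ov1.png

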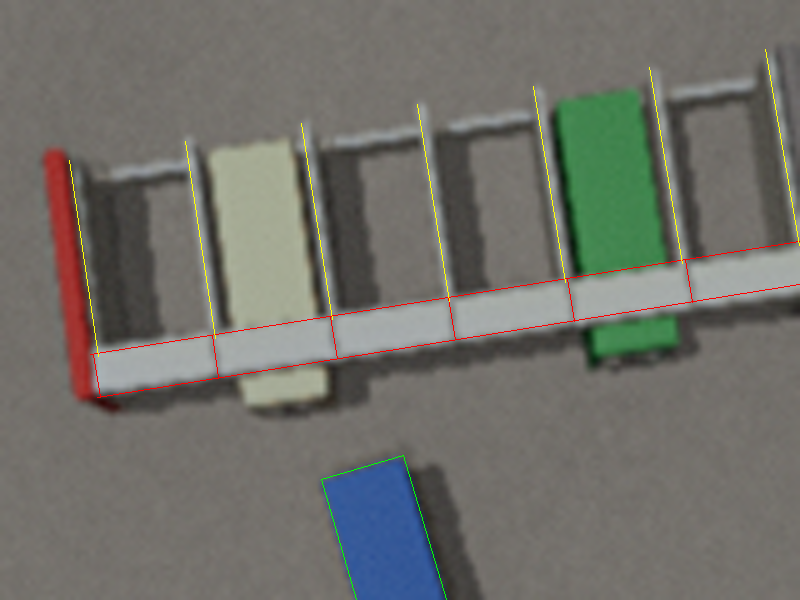

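The overlay agrees with a rack pose of about (692, -9, 0.114) and a blue box pose of about (502, 16.5, 0.259). I'll write a helper to track the commanded pose, then move.

```bash
cat > c.py <<'E'
# usage: c.py apply x y z rz  (last row, normalised) | c.py to xr yr z [tilt yaw rel rack]  -> needed shift
import sys,json,os,numpy as np
from workcell import ctrl
RK=json.load(open("rk.json")) if os.path.exists("rk.json") else [692.2,-8.9,.114]
f="cmd.json"
C=json.load(open(f)) if os.path.exists(f) else [263.802,566.58,222.675,2*np.arctan2(1.68828,2.648475)]
a=sys.argv
ax=lambda w:(np.array([np.cos(w),np.sin(w),0]),np.array([np.sin(w),-np.cos(w),0]),np.array([0,0,-1.]))
i=1
while i<len(a):
    v=[float(q) for q in a[i+1:i+5]]
    if a[i]=="apply":
        X,Y,Z=ax(C[3]); p=np.array(C[:3])+150*(v[0]*X+v[1]*Y+v[2]*Z); C=[*p.tolist(),C[3]-v[3]*np.pi/3]; json.dump(C,open(f,"w"))
    else:
        c,s=np.cos(RK[2]),np.sin(RK[2])
        w=np.array([RK[0]+c*v[0]-s*v[1],RK[1]+s*v[0]+c*v[1],v[2]]); X,Y,Z=ax(C[3]); d=(w-C[:3])/150
        print("to",v,"shift",np.round([d@X,d@Y,d@Z],3),"turn",round((C[3]-(np.pi/2+RK[2]+v[3]))/(np.pi/3),3))
    i+=5
s=ctrl.get_obs(); c,sn=np.cos(RK[2]),np.sin(RK[2]); e=np.array(s["ee_pos"]); d=e-[RK[0],RK[1],0]
print("t",round(s["t"],2),"cmd",np.round(C,3),"meas",np.round(e,1),"rackframe",np.round([c*d[0]+sn*d[1],c*d[1]-sn*d[0]],1),"F",np.round(s["ft_force"],2),"w",round(s["width"],1))
E
python3 c.py to -52 165 222 0
```

```text
to [-52.0, 165.0, 222.0, 0.0] shift [-1.516  3.338  0.005] turn -0.525
t 1.3 cmd [263.802 566.58  222.675   1.135] meas [263.8 566.6 222.7] rackframe [-360.2  620.5] F [0.51 0.05 0.13] w 87.8
```

Call:
move_arm(motion=[[[-0.1,0.19,0],[0,0,-0.13]],[[-0.2,0.38,0],[0,0,-0.26]],[[-0.3,0.57,0],[0,0,-0.39]],[[-0.4,0.76,0],[0,0,-0.525]],[[-0.5,0.95,0],[0,0,-0.525]]], gripper=0)

```text
t: 1.92
ee_pos: [361.9, 437.6, 222.8]
orientation: [2.089, 2.346, 0.0]
ft_force: [0.6, 0.4, 0.3]
width: 41.2
```

```bash
python3 c.py apply -.5 .95 0 -.525 to -52 165 222 0
```

```text
to [-52.0, 165.0, 222.0, 0.0] shift [-2.114  1.506  0.005] turn -0.0
t 1.93 cmd [361.324 438.437 222.675   1.685] meas [361.9 437.6 222.8] rackframe [-277.3  481.2] F [0.65 0.38 0.27] w 41.2
```

Call:
move_arm(motion=[[[-0.2,0.15,0],[0,0,0]],[[-0.4,0.3,0],[0,0,0]],[[-0.6,0.45,0],[0,0,0]],[[-0.8,0.6,0],[0,0,0]],[[-1,0.75,0],[0,0,0]]])

```text
t: 2.55
ee_pos: [491.0, 301.3, 222.8]
orientation: [2.091, 2.344, 0.0]
ft_force: [-0.0, 0.1, 0.9]
width: 0.0
```

Call:
move_arm(motion=[[[-0.22,0.15,0],[0,0,0]],[[-0.45,0.3,0.1],[0,0,0]],[[-0.7,0.45,0.2],[0,0,0]],[[-0.9,0.6,0.35],[0,0,0]],[[-1,0.75,0.5],[0,0,0]]])

```text
t: 3.18
ee_pos: [620.0, 164.4, 147.2]
orientation: [2.093, 2.343, 0.001]
ft_force: [0.5, 0.3, -0.1]
width: 0.4
```

```bash
python3 c.py apply -1 .75 0 0 apply -1 .75 .5 0 to -52 165 112 0
```

```text
to [-52.0, 165.0, 112.0, 0.0] shift [-0.114  0.006  0.238] turn -0.0
t 3.17 cmd [618.988 165.977 147.675   1.685] meas [620.  164.4 147.2] rackframe [-52.  180.4] F [ 0.46  0.35 -0.06] w 0.4
```

Call:
move_arm(motion=[[[-0.1,0.005,0.1],[0,0,0]],[[-0.11,0.005,0.2],[0,0,0]],[[-0.11,0.005,0.24],[0,0,0]],[[-0.11,0.005,0.25],[0,0,0]],[[-0.11,0.005,0.25],[0,0,0]]])

```text
t: 3.8
ee_pos: [621.7, 150.3, 110.8]
orientation: [2.09, 2.345, 0.001]
ft_force: [-0.3, 0.6, 0.1]
width: 0.4
```

```bash
python3 - <<'E'
from h import *
for c in("top","scene"):
    im=ctrl.get_image(c)["pixels"][:,:,::-1]
    cv2.imwrite(f"pics/{c}1.png",cv2.resize(im[130:250,190:350] if c=="top" else im[180:290,180:370],None,fx=4,fy=4,interpolation=cv2.INTER_CUBIC))
E
python3 c.py apply -.11 .005 .25 0
```

```text
t 3.9 cmd [621.61  149.669 110.175   1.685] meas [621.9 150.2 110.9] rackframe [-51.8 166. ] F [ 0.26 -0.85  0.41] w 0.4
```

View pics/top1.png

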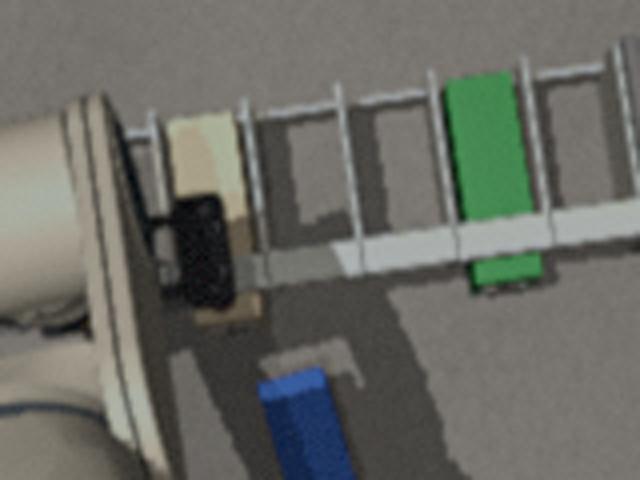

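View pics/scene1.png

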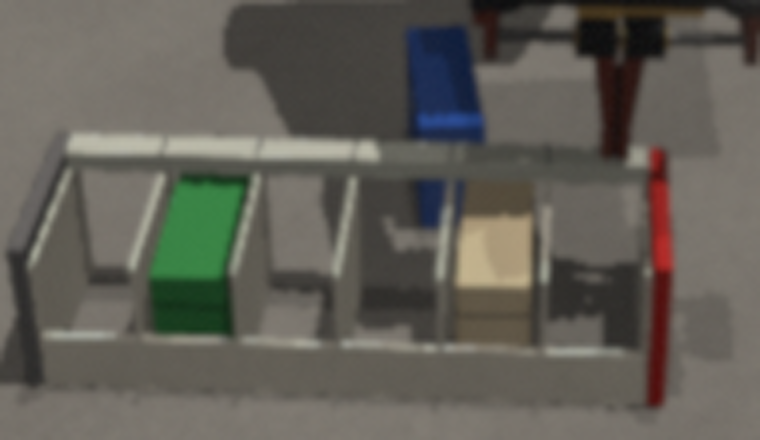

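The fingertips (scene crop (615,152)) stand just above the rail over the first gap, next to the red cheek. I'll descend gently.

Call:
move_arm(motion=[[[0,0,0.01],[0,0,0]],[[0,0,0.02],[0,0,0]],[[0,0,0.025],[0,0,0]],[[0,0,0.03],[0,0,0]],[[0,0,0.03],[0,0,0]]])

```text
t: 4.53
ee_pos: [621.6, 149.6, 106.4]
orientation: [-2.091, -2.344, 0.0]
ft_force: [-2.2, -0.3, 6.8]
width: 0.7
```

```bash
python3 c.py apply 0 0 .03 0
```

```text
t 4.53 cmd [621.61  149.669 105.675   1.685] meas [621.6 149.6 106.4] rackframe [-52.1 165.5] F [-2.19 -0.26  6.82] w 0.7
```

Call:
move_arm(motion=[[[0,0,0.004],[0,0,0]],[[-0.03,0,0.005],[0,0,0]],[[-0.07,0,0.005],[0,0,0]],[[-0.11,0,0.005],[0,0,0]],[[-0.15,0,0.005],[0,0,0]]])

```text
t: 5.15
ee_pos: [625.6, 128.6, 106.4]
orientation: [2.091, 2.343, 0.006]
ft_force: [-0.3, 4.8, 7.6]
width: 0.3
```

```bash
python3 c.py apply -.15 0 .005 0
```

```text
t 5.15 cmd [624.169 127.315 104.925   1.685] meas [625.6 128.6 106.4] rackframe [-50.6 144.2] F [-0.29  4.78  7.58] w 0.3
```

Call:
move_arm(motion=[[[-0.04,0,0.002],[0,0,0]],[[-0.08,0,0.002],[0,0,0]],[[-0.12,0,0.002],[0,0,0]],[[-0.16,0,0.002],[0,0,0]],[[-0.2,0,0.002],[0,0,0]]])

```text
t: 5.78
ee_pos: [629.2, 99.1, 106.4]
orientation: [2.091, 2.343, 0.007]
ft_force: [-1.2, 6.2, 9.1]
width: 0.2
```

```bash
python3 c.py apply -.2 0 .002 0
```

```text
t 5.78 cmd [627.581  97.51  104.625   1.685] meas [629.2  99.1 106.4] rackframe [-50.3 114.4] F [-1.22  6.22  9.1 ] w 0.2
```

Call:
move_arm(motion=[[[-0.04,0,0],[0,0,0]],[[-0.08,0,0],[0,0,0]],[[-0.12,0,0],[0,0,0]],[[-0.16,0,0],[0,0,0]],[[-0.2,0,0],[0,0,0]]])

```text
t: 6.4
ee_pos: [632.6, 69.2, 106.4]
orientation: [2.091, 2.343, 0.007]
ft_force: [-1.0, 6.6, 8.9]
width: 0.6
```

```bash
python3 c.py apply -.2 0 0 0
```

```text
t 6.4 cmd [630.994  67.704 104.625   1.685] meas [632.6  69.2 106.4] rackframe [-50.3  84.4] F [-0.98  6.6   8.89] w 0.6
```

Now at rack y=84.4. I need to reach about 30.

Call:
move_arm(motion=[[[-0.04,0,0],[0,0,0]],[[-0.08,0,0],[0,0,0]],[[-0.12,0,0],[0,0,0]],[[-0.16,0,0],[0,0,0]],[[-0.2,0,0],[0,0,0]]])

```text
t: 7.02
ee_pos: [636.0, 39.4, 106.3]
orientation: [2.091, 2.343, 0.007]
ft_force: [0.5, 7.2, 10.2]
width: 0.3
```

Call:
move_arm(motion=[[[-0.04,0,0],[0,0,0]],[[-0.08,0,0],[0,0,0]],[[-0.12,0,0],[0,0,0]],[[-0.16,0,0],[0,0,0]],[[-0.16,0,0],[0,0,0]]])

```text
t: 7.65
ee_pos: [638.8, 14.9, 106.4]
orientation: [2.091, 2.342, 0.006]
ft_force: [-0.1, 3.9, 9.3]
width: 0.4
```

```bash
python3 c.py apply -.2 0 0 0 apply -.16 0 0 0
```

```text
t 7.65 cmd [637.136  14.055 104.625   1.685] meas [638.8  14.9 106.4] rackframe [-50.3  29.7] F [-0.08  3.89  9.31] w 0.4
```

All three gaps have been traced. I'll lift, retreat and open over the blue box to square it up.

Call:
move_arm(motion=[[[0,0,-0.15],[0,0,0]],[[0,0,-0.4],[0,0,0]],[[0,-0.3,-0.5],[0,0,0]],[[0.05,-0.6,-0.5],[0,0,0]],[[0.1,-0.9,-0.5],[0,0,0]]], gripper=1)

```text
t: 8.28
ee_pos: [500.1, 13.5, 179.9]
orientation: [2.091, 2.344, 0.001]
ft_force: [1.1, -0.4, -0.1]
width: 46.8
```

```bash
python3 c.py apply .1 -.9 -.5 0 to -186 46.8 110 0 to -186 46.8 35 0; python3 m.py ov2 692.2 -8.9 .114
```

```text
to [-186.0, 46.8, 110.0, 0.0] shift [0.018 0.007 0.464] turn -0.0
to [-186.0, 46.8, 35.0, 0.0] shift [0.018 0.007 0.964] turn -0.0
t 8.28 cmd [501.306  13.602 179.625   1.685] meas [500.1  13.5 179.9] rackframe [-188.4   44.1] F [ 1.11 -0.42 -0.05] w 46.8
3.0 221.0
blue (array([4.94923487e+02, 2.78905655e+00, 7.95315120e-02]), np.float64(305.8541564941406))
red (array([6.74425369e+02, 1.82370428e+02, 1.62304093e-01]), np.float64(1.4160068035125732))
rack from red [np.float64(705.2087293907249), np.float64(-5.625941120751833), np.float64(0.16230409262208134)]
```

View pics/ov2.png

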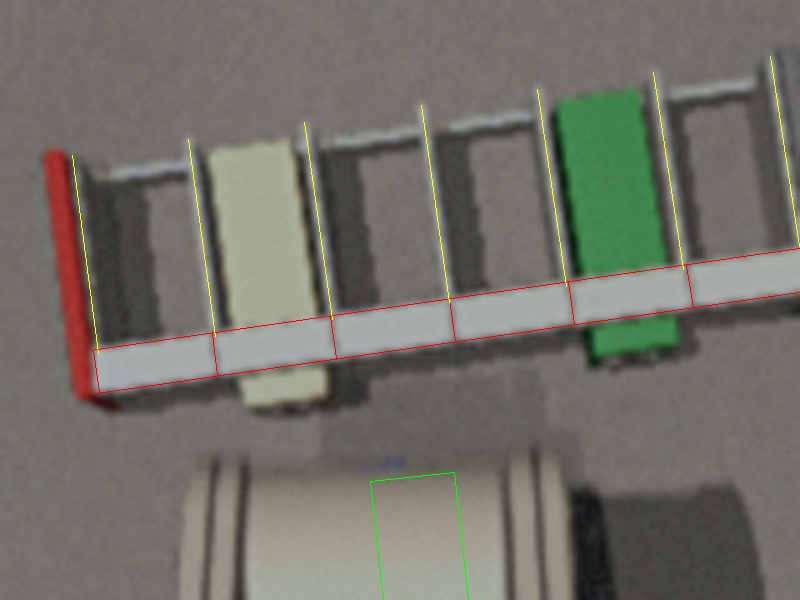

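Call:
move_arm(motion=[[[0.018,0.007,0],[0,0,0]],[[0.018,0.007,0.1],[0,0,0]],[[0.018,0.007,0.25],[0,0,0]],[[0.018,0.007,0.4],[0,0,0]],[[0.018,0.007,0.5],[0,0,0]]], gripper=1)

```text
t: 9.0
ee_pos: [502.1, 16.4, 102.6]
orientation: [-2.091, -2.343, 0.002]
ft_force: [-0.4, -0.1, -0.1]
width: 87.7
```

```bash
python3 c.py apply .018 .007 .5 0; python3 - <<'E'
from h import *
im=ctrl.get_image("scene")["pixels"][:,:,::-1]
cv2.imwrite("pics/scene2.png",cv2.resize(im[110:290,180:400],None,fx=3.5,fy=3.3,interpolation=cv2.INTER_CUBIC))
E
```

```text
t 9.0 cmd [502.042  16.404 104.625   1.685] meas [502.1  16.4 102.6] rackframe [-186.    46.7] F [-0.42 -0.13 -0.15] w 87.7
```

View pics/scene2.png

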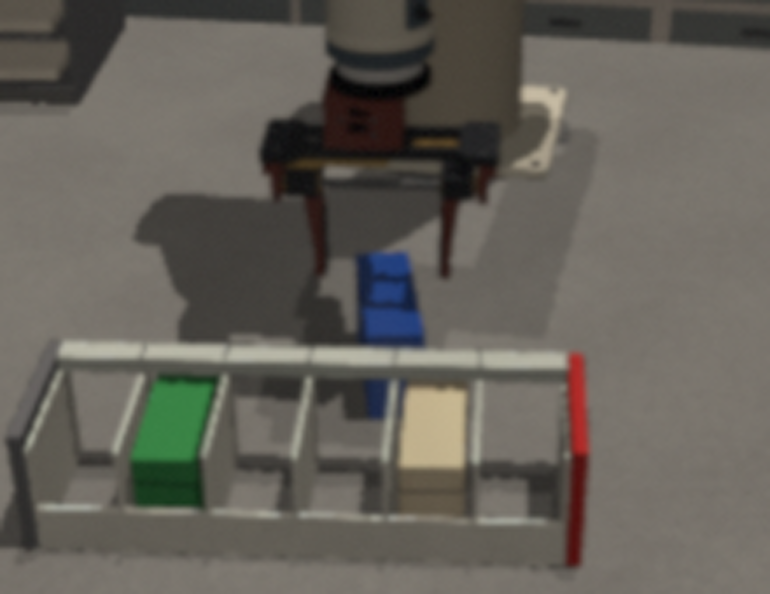

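The fingers straddle the blue box (tips at (320,275) and (445,275), box top at about (388,290)). I'll descend and close just to the box's width so it lines up without being gripped.

Call:
move_arm(motion=[[[0,0,0.1],[0,0,0]],[[0,0,0.2],[0,0,0]],[[0,0,0.3],[0,0,0]],[[0,0,0.4],[0,0,0]],[[0,0,0.47],[0,0,0]]])

```text
t: 9.68
ee_pos: [501.8, 16.4, 33.1]
orientation: [-2.091, -2.344, 0.001]
ft_force: [0.1, -0.6, 0.4]
width: 87.8
```

Call:
move_arm(motion=[[[0,0,0],[0,0,0]],[[0,0,0],[0,0,0]],[[0,0,0],[0,0,0]],[[0,0,0],[0,0,0]],[[0,0,0],[0,0,0]]], gripper=0.505)

```text
t: 10.3
ee_pos: [502.3, 16.5, 34.5]
orientation: [2.091, 2.344, 0.001]
ft_force: [-0.0, 0.4, 2.8]
width: 46.6
```

```bash
python3 c.py apply 0 0 .47 0 to -186 30.5 34 0
```

```text
to [-186.0, 30.5, 34.0, 0.0] shift [-0.108  0.     0.001] turn -0.0
t 10.3 cmd [502.042  16.404  34.125   1.685] meas [502.3  16.5  34.5] rackframe [-185.7   46.8] F [-0.01  0.38  2.79] w 46.6
```

Call:
move_arm(motion=[[[0,0,0],[0,0,0]],[[-0.03,0,0],[0,0,0]],[[-0.06,0,0],[0,0,0]],[[-0.09,0,0],[0,0,0]],[[-0.11,0,0],[0,0,0]]], gripper=0.49)

```text
t: 10.92
ee_pos: [504.4, 0.0, 34.5]
orientation: [2.091, 2.344, 0.001]
ft_force: [0.3, 2.5, 5.0]
width: 46.5
```

```bash
python3 c.py apply -.11 0 0 0
```

```text
t 10.93 cmd [5.03919e+02 1.10000e-02 3.41250e+01 1.68500e+00] meas [504.4   0.   34.5] rackframe [-185.6   30.2] F [0.27 2.55 4.97] w 46.5
```

Call:
move_arm(motion=[[[0,0,0],[0,0,0]],[[0,0,0],[0,0,0]],[[0,0,0],[0,0,0]],[[0,0,-0.2],[0,0,0]],[[0,0,-0.5],[0,0,0]]], gripper=1)

```text
t: 11.55
ee_pos: [502.7, 0.1, 108.8]
orientation: [-2.089, -2.342, 0.004]
ft_force: [0.7, 0.4, 0.3]
width: 87.5
```

Call:
move_arm(motion=[[[0,-0.15,-0.2],[0,0,0]],[[0,-0.3,-0.2],[0,0,0]],[[0,-0.5,-0.2],[0,0,0]],[[0,-0.7,-0.2],[0,0,0]],[[0,-0.75,-0.2],[0,0,0]]], gripper=0.15)

```text
t: 12.18
ee_pos: [390.5, -12.8, 139.0]
orientation: [-2.091, -2.343, 0.001]
ft_force: [-0.1, -0.5, 0.9]
width: 41.0
```

```bash
python3 c.py apply 0 0 -.5 0 apply 0 -.75 -.2 0; python3 - <<'E'
from h import *
for c in("top","scene"):
    im=ctrl.get_image(c)["pixels"][:,:,::-1]
    cv2.imwrite(f"pics/{c}3.png",cv2.resize(im[150:310,180:370] if c=="top" else im[110:290,180:400],None,fx=3.5,fy=3.3,interpolation=cv2.INTER_CUBIC))
E
```

```text
t 12.18 cmd [392.149 -12.785 139.125   1.685] meas [390.5 -12.8 139. ] rackframe [-300.2   30.4] F [-0.06 -0.49  0.89] w 41.0
```

View pics/top3.png

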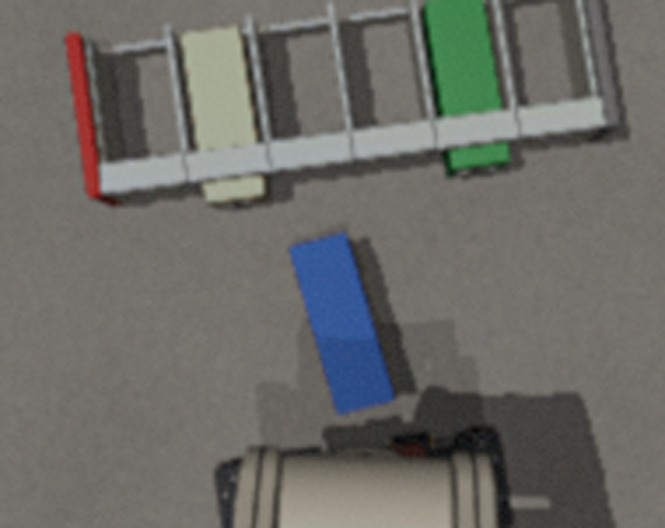

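View pics/scene3.png

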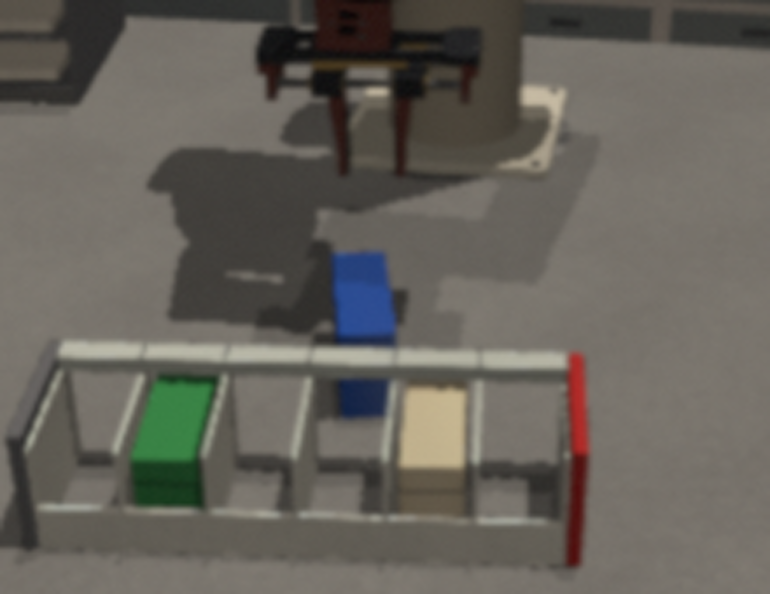

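The box stays upright and has moved over, but it is still about as yawed as before. Measuring again.

```bash
cat > b.py <<'E'
from h import *
import sys
T=ctrl.get_image("top"); 
n,l,st=cmask(T,"blue"); best=max((i for i in range(1,n) if 200<st[i,0]<340 and 150<st[i,1]<300),key=lambda i:st[i,4])
m=(l==best).astype(np.float32)
RK=[692.2,-8.9,.114]
b,f=fit([(T,m)],cub(-68,68,-22,22,0,84),[float(v) for v in sys.argv[1:4]])
c,s=np.cos(.114),np.sin(.114); d=b[:2]-RK[:2]
print("px",m.sum(),"blue",b.round(3),"fit",round(f,3),"rack xy",round(c*d[0]+s*d[1],1),round(c*d[1]-s*d[0],1),"dyaw",round(b[2]-.114,3))
E
python3 b.py 504 0 .25
```

```text
px 917.0 blue [ 5.04695e+02 -4.03200e+00  2.40000e-01] fit 0.041 rack xy -185.7 26.2 dyaw 0.126
```

The residual yaw is 0.126 rad because the jaws wedged on the pad corners. One closed-finger nudge on the tail's right face toward +y should rotate the box and centre it.

```bash
python3 c.py to -240 -38 139 0 to -240 -38 30 0 
```

```text
to [-240.0, -38.0, 139.0, 0.0] shift [-0.455  0.39   0.001] turn -0.0
to [-240.0, -38.0, 30.0, 0.0] shift [-0.455  0.39   0.728] turn -0.0
t 12.32 cmd [392.149 -12.785 139.125   1.685] meas [393.2 -12.8 139.4] rackframe [-297.5   30.1] F [ 0.83 -0.1   0.38] w 29.5
```

Call:
move_arm(motion=[[[-0.2,0,0],[0,0,0]],[[-0.46,0.15,0],[0,0,0]],[[-0.46,0.39,0.1],[0,0,0]],[[-0.46,0.39,0.4],[0,0,0]],[[-0.46,0.39,0.73],[0,0,0]]], gripper=0)

```text
t: 12.95
ee_pos: [461.0, -75.1, 28.6]
orientation: [2.089, 2.342, 0.003]
ft_force: [0.9, 0.1, -0.0]
width: 0.7
```

```bash
python3 c.py apply -.46 .39 .73 0 to -240 -18 30 0 to -240 -6 30 0
```

```text
to [-240.0, -18.0, 30.0, 0.0] shift [ 0.138  0.    -0.002] turn -0.0
to [-240.0, -6.0, 30.0, 0.0] shift [ 0.218  0.    -0.002] turn -0.0
t 12.95 cmd [458.117 -74.683  29.625   1.685] meas [461.  -75.1  28.6] rackframe [-237.2  -39.5] F [ 0.87  0.1  -0.03] w 0.7
```

Call:
move_arm(motion=[[[0.05,0,0],[0,0,0]],[[0.1,0,0],[0,0,0]],[[0.14,0,0],[0,0,0]],[[0.18,0,0],[0,0,0]],[[0.205,0,0],[0,0,0]]])

```text
t: 13.58
ee_pos: [455.2, -43.8, 30.7]
orientation: [2.09, 2.344, 0.002]
ft_force: [0.6, -0.6, 0.1]
width: 0.6
```

```bash
python3 c.py apply .205 0 0 0
```

```text
t 13.57 cmd [454.62  -44.133  29.625   1.685] meas [455.2 -43.8  30.7] rackframe [-239.4   -7.7] F [ 0.6  -0.65  0.05] w 0.6
```

Call:
move_arm(motion=[[[0,0,0],[0,0,0]],[[-0.1,0,0],[0,0,0]],[[-0.2,-0.2,0],[0,0,0]],[[-0.2,-0.5,0],[0,0,0]],[[-0.2,-0.7,0],[0,0,0]]])

```text
t: 14.2
ee_pos: [351.7, -86.7, 29.5]
orientation: [-2.092, -2.342, 0.001]
ft_force: [1.2, 0.0, 0.3]
width: 0.3
```

```bash
python3 c.py apply -.2 -.7 0 0; python3 b.py 504 0 .15
```

```text
t 14.2 cmd [353.714 -85.882  29.625   1.685] meas [351.7 -86.7  29.5] rackframe [-347.1  -38.6] F [1.18 0.01 0.34] w 0.3
px 919.0 blue [ 5.04185e+02 -1.57000e+00  1.87000e-01] fit 0.04 rack xy -186.0 28.7 dyaw 0.073
```

Halfway there. Once more, about 7 mm deeper.

Call:
move_arm(motion=[[[0,0.25,0],[0,0,0]],[[0,0.5,0],[0,0,0]],[[0.05,0.7,0],[0,0,0]],[[0.12,0.7,0],[0,0,0]],[[0.2,0.7,0],[0,0,0]]])

```text
t: 14.88
ee_pos: [453.2, -43.9, 29.3]
orientation: [-2.091, -2.343, 0.002]
ft_force: [0.4, -0.0, 0.7]
width: 0.6
```

Call:
move_arm(motion=[[[0.02,0,0],[0,0,0]],[[0.035,0,0],[0,0,0]],[[0.045,0,0],[0,0,0]],[[0.045,0,0],[0,0,0]],[[0.0,0,0],[0,0,0]]])

```text
t: 15.5
ee_pos: [454.6, -44.2, 29.6]
orientation: [-2.091, -2.345, -0.0]
ft_force: [0.4, -0.9, -0.0]
width: 0.5
```

Call:
move_arm(motion=[[[-0.1,0,0],[0,0,0]],[[-0.2,0,0],[0,0,0]],[[-0.2,-0.2,0],[0,0,0]],[[-0.2,-0.5,0],[0,0,0]],[[-0.2,-0.7,0],[0,0,0]]])

```text
t: 16.12
ee_pos: [351.8, -86.6, 29.6]
orientation: [-2.092, -2.343, 0.001]
ft_force: [0.8, -1.1, -0.1]
width: 0.5
```

```bash
python3 c.py apply .2 .7 0 0 apply -.2 -.7 0 0; python3 b.py 504 0 .15
```

```text
t 16.12 cmd [353.714 -85.882  29.625   1.685] meas [351.8 -86.6  29.6] rackframe [-347.1  -38.5] F [ 0.8  -1.08 -0.08] w 0.5
px 917.0 blue [5.03998e+02 8.54000e-01 1.25000e-01] fit 0.04 rack xy -185.9 31.1 dyaw 0.011
```

Aligned: rack y 31.1, yaw error 0.011. Next I get behind the box with the fingers slightly spread, at 42 mm height so the gripper body clears the rail.

```bash
python3 c.py to -300 30.8 42 0 to -270 30.8 42 0
```

```text
to [-300.0, 30.8, 42.0, 0.0] shift [ 0.459  0.3   -0.082] turn -0.0
to [-270.0, 30.8, 42.0, 0.0] shift [ 0.459  0.5   -0.082] turn -0.0
t 16.18 cmd [353.714 -85.882  29.625   1.685] meas [347.3 -85.9  29.3] rackframe [-351.4  -37.3] F [-4.42  1.26  0.07] w 0.9
```

Call:
move_arm(motion=[[[0.1,0.1,-0.08],[0,0,0]],[[0.2,0.2,-0.08],[0,0,0]],[[0.35,0.3,-0.08],[0,0,0]],[[0.46,0.35,-0.08],[0,0,0]],[[0.46,0.4,-0.08],[0,0,0]]], gripper=0.15)

```text
t: 16.8
ee_pos: [406.3, -10.4, 41.7]
orientation: [2.09, 2.345, 0.0]
ft_force: [0.2, 0.1, -1.0]
width: 13.2
```

```bash
python3 c.py apply .46 .4 -.08 0 to -265 30.8 42 0 to -120 30.8 42 0 to -87 30.8 42 0; python3 b.py 504 0 .12
```

```text
to [-265.0, 30.8, 42.0, 0.0] shift [-0.001  0.134 -0.002] turn -0.0
to [-120.0, 30.8, 42.0, 0.0] shift [-1.0e-03  1.1e+00 -2.0e-03] turn -0.0
to [-87.0, 30.8, 42.0, 0.0] shift [-1.00e-03  1.32e+00 -2.00e-03] turn -0.0
t 16.8 cmd [405.476 -10.505  41.625   1.685] meas [406.3 -10.4  41.7] rackframe [-284.2   31. ] F [ 0.2   0.13 -0.98] w 13.2
px 916.0 blue [5.03841e+02 9.73000e-01 1.23000e-01] fit 0.04 rack xy -186.0 31.2 dyaw 0.009
```

Push in stages, checking partway before the box enters the gap.

Call:
move_arm(motion=[[[0,0.1,0],[0,0,0]],[[0,0.18,0],[0,0,0]],[[0,0.26,0],[0,0,0]],[[0,0.34,0],[0,0,0]],[[0,0.42,0],[0,0,0]]])

```text
t: 17.48
ee_pos: [468.8, -3.3, 41.6]
orientation: [-2.091, -2.344, 0.0]
ft_force: [-1.6, 0.1, -0.2]
width: 13.0
```

```bash
python3 c.py apply 0 .42 0 0 to -87 30.5 42 0; python3 b.py 550 5 .12
```

```text
to [-87.0, 30.5, 42.0, 0.0] shift [-0.003  0.9   -0.002] turn -0.0
t 17.48 cmd [468.067  -3.339  41.625   1.685] meas [468.8  -3.3  41.6] rackframe [-221.3   31. ] F [-1.64  0.14 -0.17] w 13.0
px 681.0 blue [5.54532e+02 6.52400e+00 1.16000e-01] fit 0.373 rack xy -135.0 31.0 dyaw 0.002
```

Call:
move_arm(motion=[[[0,0.06,0],[0,0,0]],[[0,0.13,0],[0,0,0]],[[0,0.2,0],[0,0,0]],[[0,0.27,0],[0,0,0]],[[0,0.34,0],[0,0,0]]])

```text
t: 18.15
ee_pos: [519.4, 2.5, 41.6]
orientation: [-2.091, -2.344, 0.0]
ft_force: [-0.2, 0.2, -0.4]
width: 12.7
```

```bash
python3 c.py apply 0 .34 0 0 to -87 30.5 42 0;  python3 - <<'E'
from h import *
for c in("top","scene"):
    im=ctrl.get_image(c)["pixels"][:,:,::-1]
    cv2.imwrite(f"pics/{c}4.png",cv2.resize(im[150:310,180:370] if c=="top" else im[110:290,180:400],None,fx=3.5,fy=3.3,interpolation=cv2.INTER_CUBIC))
E
```

```text
to [-87.0, 30.5, 42.0, 0.0] shift [-0.003  0.56  -0.002] turn -0.0
t 18.15 cmd [518.736   2.462  41.625   1.685] meas [519.4   2.5  41.6] rackframe [-170.3   31. ] F [-0.18  0.18 -0.41] w 12.7
```

View pics/scene4.png

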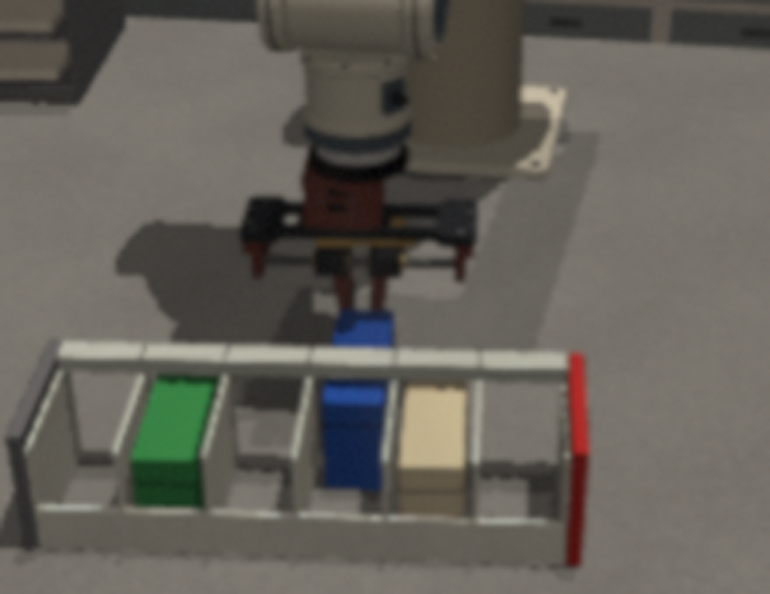

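View pics/top4.png

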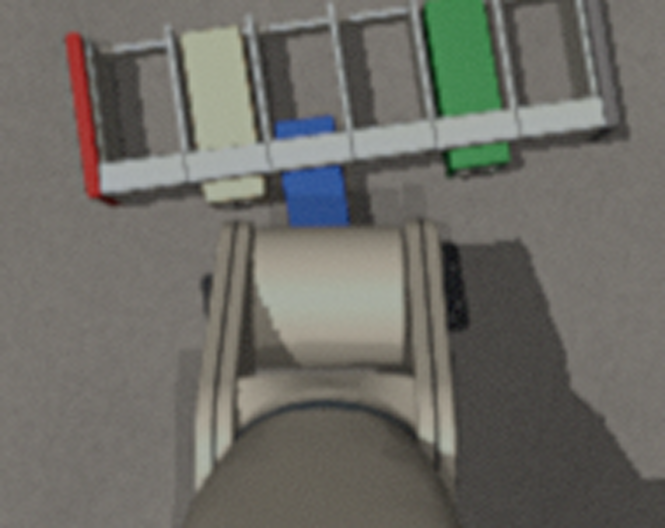

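The box is entering the third gap centred (top crop: blue at (310,150) between the plates at about 265 and 350). I'll continue.

Call:
move_arm(motion=[[[0,0.07,0],[0,0,0]],[[0,0.14,0],[0,0,0]],[[0,0.21,0],[0,0,0]],[[0,0.28,0],[0,0,0]],[[0,0.35,0],[0,0,0]]])

```text
t: 18.88
ee_pos: [571.6, 8.5, 41.6]
orientation: [-2.091, -2.344, 0.0]
ft_force: [-0.6, 0.1, -0.1]
width: 13.2
```

Call:
move_arm(motion=[[[0,0.04,0],[0,0,0]],[[0,0.08,0],[0,0,0]],[[0,0.12,0],[0,0,0]],[[0,0.15,0],[0,0,0]],[[0,0.16,0],[0,0,0]]])

```text
t: 19.5
ee_pos: [595.0, 11.2, 41.6]
orientation: [2.091, 2.344, 0.0]
ft_force: [-2.3, 0.2, 1.2]
width: 13.1
```

```bash
python3 c.py apply 0 .35 0 0 apply 0 .16 0 0 to -87 30.5 42 0
```

```text
to [-87.0, 30.5, 42.0, 0.0] shift [-0.003  0.05  -0.002] turn -0.0
t 19.5 cmd [594.739  11.164  41.625   1.685] meas [595.   11.2  41.6] rackframe [-94.3  31. ] F [-2.29  0.21  1.2 ] w 13.1
```

Small steps until the stop resists.

Call:
move_arm(motion=[[[0,0.012,0],[0,0,0]],[[0,0.024,0],[0,0,0]],[[0,0.036,0],[0,0,0]],[[0,0.05,0],[0,0,0]],[[0,0.05,0],[0,0,0]]])

```text
t: 20.12
ee_pos: [600.6, 11.9, 41.4]
orientation: [-2.09, -2.343, 0.004]
ft_force: [-5.7, -1.2, 2.5]
width: 12.9
```

```bash
python3 c.py apply 0 .05 0 0
```

```text
t 20.12 cmd [602.191  12.017  41.625   1.685] meas [600.6  11.9  41.4] rackframe [-88.6  31.1] F [-5.7  -1.19  2.55] w 12.9
```

Call:
move_arm(motion=[[[0,0.006,0],[0,0,0]],[[0,0.012,0],[0,0,0]],[[0,0.018,0],[0,0,0]],[[0,0.02,0],[0,0,0]],[[0,0.02,0],[0,0,0]]])

```text
t: 20.75
ee_pos: [600.4, 12.0, 40.9]
orientation: [-2.087, -2.339, 0.011]
ft_force: [-14.9, -2.9, 9.1]
width: 13.4
```

```bash
python3 c.py apply 0 .02 0 0
```

```text
t 20.75 cmd [605.171  12.358  41.625   1.685] meas [600.4  12.   40.9] rackframe [-88.8  31.2] F [-14.88  -2.88   9.12] w 13.4
```

It is firmly against the stop: force rose with no further travel. I'll back off straight, then rise and look.

Call:
move_arm(motion=[[[0,-0.03,0],[0,0,0]],[[0,-0.15,0],[0,0,0]],[[0,-0.4,0],[0,0,0]],[[0,-0.7,0],[0,0,0]],[[0,-1,-0.2],[0,0,0]]])

```text
t: 21.38
ee_pos: [454.4, -4.8, 70.8]
orientation: [-2.09, -2.343, 0.002]
ft_force: [0.2, -1.2, 0.6]
width: 13.1
```

Call:
move_arm(motion=[[[0.0,-0.1,-0.3],[0,0,0]],[[0,-0.2,-0.6],[0,0,0]],[[0,-0.2,-0.8],[0,0,0]],[[0,-0.2,-0.8],[0,0,0]],[[0,-0.2,-0.8],[0,0,0]]])

```text
t: 22.0
ee_pos: [426.4, -8.1, 191.2]
orientation: [2.091, 2.344, 0.0]
ft_force: [-1.4, -0.1, -0.5]
width: 13.3
```

```bash
python3 c.py apply 0 -1 -.2 0 apply 0 -.2 -.8 0; python3 - <<'E'
from h import *
for c in("top","scene"):
    I=ctrl.get_image(c); im=I["pixels"][:,:,::-1]
    x0,y0,w,h=(190,130,180,120) if c=="top" else (180,190,180,100)
    o=cv2.resize(im[y0:y0+h,x0:x0+w],None,fx=4.4,fy=4.4,interpolation=cv2.INTER_CUBIC)
    B=[692.2-9*.9935-30.5*.1138,-8.9-9*.1138+30.5*.9935,.114]
    q=((proj(I,place(B,[[-68,-22,84],[68,-22,84],[68,22,84],[-68,22,84]]))+.5-[x0,y0])*4.4).astype(np.int32)
    cv2.polylines(o,[q],True,(0,255,255),1)
    cv2.imwrite(f"pics/{c}5.png",o)
    print(c,[(round(d["p"],2),np.round(d["location"])) for d in ctrl.pinpoint(c,"blue_box")[:1]],"nominal",np.round(B,2))
E
```

```text
t 22.0 cmd [426.339  -8.116 191.625   1.685] meas [426.4  -8.1 191.2] rackframe [-264.   31.] F [-1.41 -0.12 -0.47] w 13.3
top [(0.84, array([677.,  21.,   4.]))] nominal [6.7979e+02 2.0380e+01 1.1000e-01]
scene [(0.97, array([678.,  25.,   3.]))] nominal [6.7979e+02 2.0380e+01 1.1000e-01]
```

View pics/top5.png

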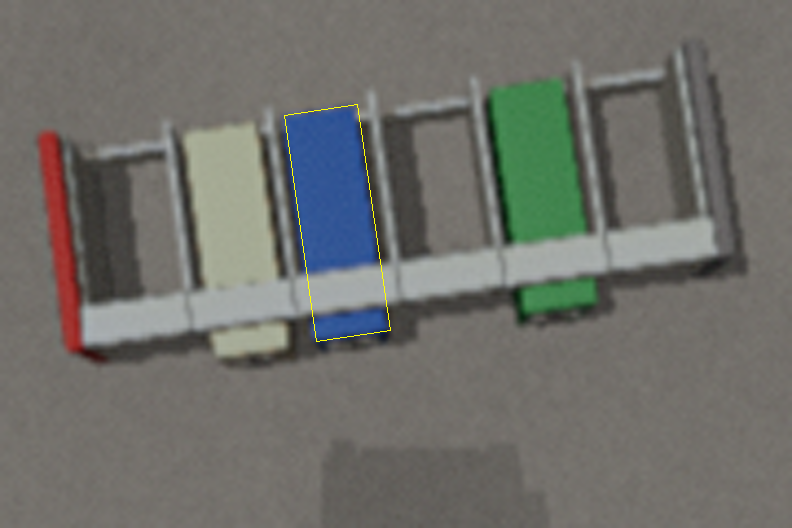

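View pics/scene5.png

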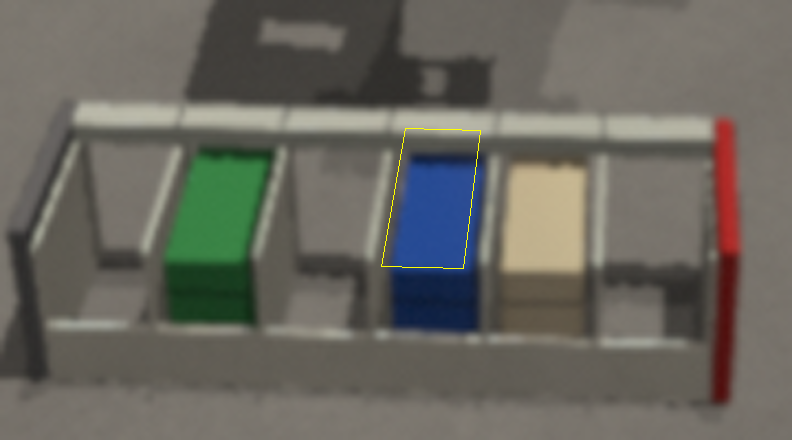

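In the top view the blue box fills the home outline in the third gap, and its near end stands out as far as the cream and green boxes. The scene view shows it centred between plates at about (375..487, 335) px with the box at 392..478, upright. The outline drawn there sits about 10 px off, though the box sits right relative to the plates. Handing in.

```bash
python3 -c "
from workcell import ctrl
print(ctrl.close_job())"
```

```text
the job is handed in; nothing more can be done
None
```

I traced the rail and pushed the blue box fully home in the third gap from the red end. The job was handed in at about 22 s; no verdict is reported.

**Rail trace:** A closed fingertip slid along the rail top from the first gap (rack y about 165) to the third (about 30) and lifted off there. Contact force read 7–10 N throughout.

**Blue box:** My first try at squaring the box, closing the jaws to its width, left it yawed by 0.126 rad. Two side nudges on its tail brought it to within about 0.01 rad of the gap's direction. I then pushed it from behind until the back stop resisted at about 15 N with no further travel, and backed the arm clear. I never lifted it.

**Last checks:**
- In the top view the box matches the home outline to within about 2 mm, with its near end as far out as the cream and green boxes. It looks upright.
- The detection network puts it within about 3 mm (top) and 5 mm (scene) of the home position.
- The one disagreement is the outline projected into the scene picture, which sat about 10 px (roughly 6 mm) to one side. Measured against the plates in that same picture, the box is about 2 mm off centre.
- The cream and green boxes looked unmoved. I did not re-check the pen cup and stapler, but no move went near them.

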